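Find the spare bracket that matches the sample and lay it alongside

TASK

A sample bracket lies on the worktop right in front of the three bins, between the bench timer and the small cover-glass box. Take the spare of the same shape out of its bin and lay it flat on the worktop just to the left of the sample: about 3 cm clear of it, parallel, turned the same way and with the ends level, like a copy of it. Set it down rather than drop it, and leave this sample, the two other samples parked by the microscope, the other two spares, the timer and the cover-glass box where they are.

Things in the scene. Friction and masses are not known exactly. Their poses are not given: they have to be found in the camera images.
- bracket_el: Spare aluminium L-shaped bracket: one leg, at the +x end (x = 34 to 50 mm); about 0.1 kg, 100 x 50 x 16 mm, flat. Origin: centre of that outline, underside; z up. Bar along x, 100 x 20 mm, at y = 5 to 25 mm; legs 16 mm wide run from it to y = -25 mm. Starts in any one of the bins, on its floor (4 mm up), x pointing away from the robot within 25 degrees.
- bracket_el_leg (a point): Middle of the end face of the leg of bracket_el (y = -25 mm, mid-thickness).
- sample_el: Sample L-shaped bracket, loose, the same as bracket_el in size, material and axes. Just one of the three samples lies in front of the bins (y below 0.25 m), x pointing away from the robot within 20 degrees: it is the sample to match. The other two are parked at the left, by the microscope (y above 0.35 m).
- bracket_tee: Spare aluminium T-shaped bracket: one leg, at the middle (x = -8 to 8 mm); about 0.1 kg, 100 x 50 x 16 mm, flat. Origin: centre of that outline, underside; z up. Bar along x, 100 x 20 mm, at y = 5 to 25 mm; legs 16 mm wide run from it to y = -25 mm. Starts in any one of the bins, on its floor (4 mm up), x pointing away from the robot within 25 degrees.
- bracket_tee_leg (a point): Middle of the end face of the leg of bracket_tee (y = -25 mm, mid-thickness).
- sample_tee: Sample T-shaped bracket, loose, the same as bracket_tee in size, material and axes. Just one of the three samples lies in front of the bins (y below 0.25 m), x pointing away from the robot within 20 degrees: it is the sample to match. The other two are parked at the left, by the microscope (y above 0.35 m).
- bracket_yoke: Spare aluminium U-shaped bracket: two legs, one at each end (|x| = 34 to 50 mm); about 0.1 kg, 100 x 50 x 16 mm, flat. Origin: centre of that outline, underside; z up. Bar along x, 100 x 20 mm, at y = 5 to 25 mm; legs 16 mm wide run from it to y = -25 mm. Starts in any one of the bins, on its floor (4 mm up), x pointing away from the robot within 25 degrees.
- bracket_yoke_leg (a point): Middle of the end face of the leg at the +x end of bracket_yoke (y = -25 mm, mid-thickness).
- sample_yoke: Sample U-shaped bracket, loose, the same as bracket_yoke in size, material and axes. Just one of the three samples lies in front of the bins (y below 0.25 m), x pointing away from the robot within 20 degrees: it is the sample to match. The other two are parked at the left, by the microscope (y above 0.35 m).
- bin_left: The left one of three equal open grey plastic bins in a row from the robot's left to right, fixed. 153 (x) x 133 (y) x 30 mm high outside, walls and floor 4 mm thick. Origin at the centre of the underside.
- bin_middle: The middle one of three equal open grey plastic bins in a row from the robot's left to right, fixed. 153 (x) x 133 (y) x 30 mm high outside, walls and floor 4 mm thick. Origin at the centre of the underside.
- bin_right: The right one of three equal open grey plastic bins in a row from the robot's left to right, fixed. 153 (x) x 133 (y) x 30 mm high outside, walls and floor 4 mm thick. Origin at the centre of the underside.
- timer: Bench timer, 63 x 66 x 30 mm, loose, to the right of the sample in front. Bystander. Origin at the centre of the underside.
- cover_box: Small box of cover glasses, 50 x 50 x 20 mm, loose, 0.17 to 0.2 m to the left of the sample in front. Bystander. Origin at the centre of the underside.
Mind the look-alikes: they are no part of the job. What is shaped like the sample_el but black is not meant. Leave any blue look-alike of the bracket_yoke alone.

How it is judged (in metres and radians):
On the way:
1. the spare that matches the sample has been lifted out of its bin (((world y of sample_el below 0.3 m and height (world z) of bracket_el above 0.045 m) or (world y of sample_tee below 0.3 m and height (world z) of bracket_tee above 0.045 m) or (world y of sample_yoke below 0.3 m and height (world z) of bracket_yoke above 0.045 m))), for 0.1 s.
At the end, for the whole second after the job is handed in: The matching spare lies flat and at rest left of the front sample: in the sample's frame 58 to 105 mm along +y (gap 8 to 55 mm), within 18 mm along x, parallel within 0.18 rad, legs on the same side; the other two spares within 40 mm of where they started (((world y of sample_el below 0.3 m and y of bracket_el in the frame of sample_el between 0.058 and 0.105 m and x of bracket_el in the frame of sample_el between -0.018 and 0.018 m and angle between the x axis of bracket_el and the x axis of sample_el, either way round below 0.18 rad and y of bracket_el_leg in the frame of sample_el below 0.0815 m and height (world z) of bracket_el below 0.006 m and angle between bracket_el's own z axis and vertical below 0.08 rad and linear speed of bracket_el below 0.01 m/s and distance of each of bracket_tee, bracket_yoke from where it was at the start of the episode below 0.04 m) or (world y of sample_tee below 0.3 m and y of bracket_tee in the frame of sample_tee between 0.058 and 0.105 m and x of bracket_tee in the frame of sample_tee between -0.018 and 0.018 m and angle between the x axis of bracket_tee and the x axis of sample_tee, either way round below 0.18 rad and y of bracket_tee_leg in the frame of sample_tee below 0.0815 m and height (world z) of bracket_tee below 0.006 m and angle between bracket_tee's own z axis and vertical below 0.08 rad and linear speed of bracket_tee below 0.01 m/s and distance of each of bracket_el, bracket_yoke from where it was at the start of the episode below 0.04 m) or (world y of sample_yoke below 0.3 m and y of bracket_yoke in the frame of sample_yoke between 0.058 and 0.105 m and x of bracket_yoke in the frame of sample_yoke between -0.018 and 0.018 m and angle between the x axis of bracket_yoke and the x axis of sample_yoke, either way round below 0.18 rad and y of bracket_yoke_leg in the frame of sample_yoke below 0.0815 m and height (world z) of bracket_yoke below 0.006 m and angle between bracket_yoke's own z axis and vertical below 0.08 rad and linear speed of bracket_yoke below 0.01 m/s and distance of each of bracket_el, bracket_tee from where it was at the start of the episode below 0.04 m))); the robot touches nothing.
It fails at once if a sample is shifted by more than 20 mm (distance of any of sample_el, sample_tee, sample_yoke from where it was at the start of the episode above 0.02 m).
It fails at once if the timer or the cover-glass box is shifted by more than 20 mm (distance of any of timer, cover_box from where it was at the start of the episode above 0.02 m).
It fails at once if a spare bracket is dropped (falls free of the fingers faster than 0.7 m/s, about 25 mm of fall) ((linear speed of bracket_el above 0.7 m/s and contact force between bracket_el and the fingers below 0.01 N) or (linear speed of bracket_tee above 0.7 m/s and contact force between bracket_tee and the fingers below 0.01 N) or (linear speed of bracket_yoke above 0.7 m/s and contact force between bracket_yoke and the fingers below 0.01 N)).
It also fails if it takes over 35 s, if anything falls off the work surface, if the arm or the gripper's body presses on something with over 40 N, if the wrist force passes 120 N, or if a joint passes its speed limit or range.

ROBOT

A 6-joint arm with a two-finger parallel gripper is mounted at the origin on a cart in front of the work surface, level with it; the furniture and walls round the work are solid. World frame = base frame: x ahead of the robot, y to its left, z up, the work surface at z = 0. Lengths are in mm, angles in rad, forces in N, time in s.
With the tool pointing down it reaches from about 300 to 750 mm from the base axis. Payload 8.5 kg.
Tool frame: the origin (TCP) lies where the fingers leave the gripper's body, on its centre line; the fingertips stand r.nose_length ahead of it and the grasp point (between the pads) lies 45 mm ahead of it (r.nose_length is the distance from the TCP to the fingertips, in mm); z points along the fingers, y is the direction in which the jaws open and shut (so a half turn about z gives the same grasp; the last joint's range is limited). The gripper opens to 88 mm and grips with 3 to 60 N. Pads are 18 mm wide; open, the fingers measure 123 mm over their backs; the gripper's body (75 mm by 187 mm) begins 45 mm behind the grasp point.
Start: joints at [-1.326, 0.381, 1.297, -0, 1.464, -0.215], TCP at [244.065, -492.862, 302.748] pointing down, gripper open.
Joint ranges: [-3.11, 3.11], [-0.89, 2.33], [0.22, 2.48], [-1.42, 4.56], [0.17, 2.85], [-2.88, 2.88]. Speed limits (rad/s): [2.39, 2.39, 3.14, 3.14, 3.14, 3.14].

INTERFACE

Orientations are given as [roll, pitch, yaw] about the fixed x, y, z axes, in that order (R = Rz(yaw) Ry(pitch) Rx(roll)).
In Python, from cell import r gives the robot as it stands.
- The arm moves only by the tool servo_tool, never from a script. Its argument "increments" is text: rows parted by semicolons, each of 6 numbers parted by spaces: the shift along the tool's x, y, z in cm, then the turn, a rotation vector about the tool's x, y, z in rad. A call has 1 to 12 rows; each row shifts and turns the commanded pose from where the row before left it, along the tool's axes as they then stand; what a row does not reach is not made up. A row lasts 1/12 s, in which the tool goes at most 41.7 mm and 7.16 degrees, less where a joint would pass 70% of its speed; a pose out of reach is approached as far as the arm can. A call is refused whole if a number of a shift passes 4.17 or a number of a turn 0.125, either way. A call with a gripper value outside its range is refused whole. "fingers" is the finger opening in cm, from 0 to 8.81, set as the call begins (left out, the last holds). The fingers move at their own pace and stop on an object; "grip_force" is the grip in N (left out, the last holds). Time passes only in rows, so rows that do not move let the fingers close. It gives the time, the measured TCP pose, the force and the opening at its end, in the units of the state.
- r.state(): the state, without advancing time (a new reading comes with each control period).
- r.read_camera(name): name is "scene" or "side" or "wrist"; returns a dict with "frame" (420x560x3 uint8, red, green, blue), "fx", "fy", "cx", "cy" (pixels), "cam_to_world" (4x4, takes a point from camera to world coordinates); the wrist camera has in their place "hand_eye" (4x4, takes a point from camera to tool coordinates, whose origin is the TCP and whose axes are the flange's). Camera axes: x right, y down, z forward; pixel columns grow to the right and rows downward; lengths in mm; the calibration is good to about 2 mm. A picture is of the moment at which its call begins: read the wrist's pose just before it. There is no depth.
- r.sign_off(): hands the job in, once; it reports no verdict.
The state is a dict: "time": time; "joints": joint angles; "joint_vel": joint speeds; "tau": joint torques, N m; "position": TCP position; "ee_rot": TCP orientation; "contact_force": force on the tool from outside, world axes, zero at the start; "moment": the same for the moment, N m; "opening": finger opening in mm.
Only numpy, scipy, OpenCV 4.12 (cv2) and the standard library are available. Lean on these libraries where they do the work, as an engineer would, in place of code of your own. Each camera call takes 0.05 s, during which the arm holds its last target.

## Working session

There is one attempt and no reset: what is moved stays moved. The work goes in short steps, Python scripts to look and compute and a tool call to move; the robot and the scene stay as the last step left them, time stands still between calls to the robot, and variables do not carry over. Pictures are saved under pics/ and viewed, and the job is handed in when it is done.

Besides the shell and the picture viewer there is one more tool, called after "Call:" as a command line: name --argument value ..., lists and objects as JSON in quotes. servo_tool: Moves the arm, as the interface text tells. Its arguments: {"type":"object","properties":{"increments":{"type":"string"},"fingers":{"type":"number"},"grip_force":{"type":"number"}},"required":["increments"]}

```bash
mkdir -p pics; ls
python3 - <<'E'
from cell import r
import cv2
print(r.state(), r.nose_length)
for n in ["scene","side","wrist"]:
    c=r.read_camera(n); cv2.imwrite(f"pics/{n}0.png",c["frame"][:,:,::-1])
    print(n,{k:(v if k!='frame' else 0) for k,v in c.items()})
E
```

```text
pics
{'time': 0.0, 'joints': array([-1.32628695e+00,  3.81183034e-01,  1.29822275e+00,  1.92042927e-05,
        1.46356110e+00, -2.15325444e-01]), 'joint_vel': array([-1.07937034e-03, -5.60854227e-05, -6.93610874e-04, -2.85282534e-04,
        8.56827059e-04,  1.00278755e-03]), 'tau': array([ 1.34022561e-03, -4.37925267e+01, -2.24556720e+01,  7.13697122e-02,
        3.52836843e-02, -1.36348203e-04]), 'position': array([ 244.03566187, -492.70243981,  302.15747811]), 'ee_rot': array([-3.14025424e+00, -3.12276157e-04,  4.59832540e-01]), 'contact_force': array([ 0.6365705 , -0.27784719,  0.68615598]), 'moment': array([-0.02927726,  0.00224288, -0.03210767]), 'opening': 87.89476052783263} 64.0
scene {'frame': 0, 'fx': 443.6733499136827, 'fy': 443.6733499136827, 'cx': 288.1937091859173, 'cy': 208.76362366691774, 'cam_to_world': array([[ 4.38572301e-01, -4.56218503e-01,  7.74286132e-01,
        -2.90338835e+02],
       [-8.98666547e-01, -2.15667273e-01,  3.81950344e-01,
        -3.36817713e+02],
       [-7.26463538e-03, -8.63337886e-01, -5.04573999e-01,
         5.95169940e+02],
       [ 0.0
[... 328 characters left out ...]
12544e-01, -2.86018377e-01,
         3.62799770e+02],
       [-5.63546250e-03, -8.84579909e-01, -4.66354614e-01,
         5.11473493e+02],
       [ 0.00000000e+00,  0.00000000e+00,  0.00000000e+00,
         1.00000000e+00]])}
wrist {'frame': 0, 'fx': 330.17023469385384, 'fy': 330.17023469385384, 'cx': 279.436864769774, 'cy': 211.48160872895917, 'hand_eye': array([[-9.64736909e-05, -9.57606386e-01, -2.88079849e-01,
         7.46070850e+01],
       [ 9.99999519e-01, -3.73445522e-04,  9.06485384e-04,
        -3.78926591e-01],
       [-9.75638323e-04, -2.88079623e-01,  9.57605962e-01,
        -8.27023496e+01],
       [ 0.00000000e+00,  0.00000000e+00,  0.00000000e+00,
         1.00000000e+00]])}
```

View pics/scene0.png

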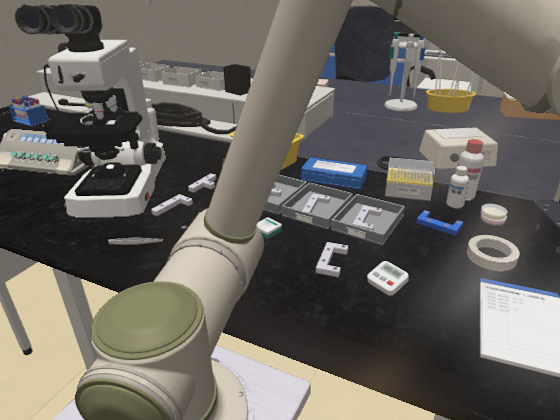

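View pics/side0.png

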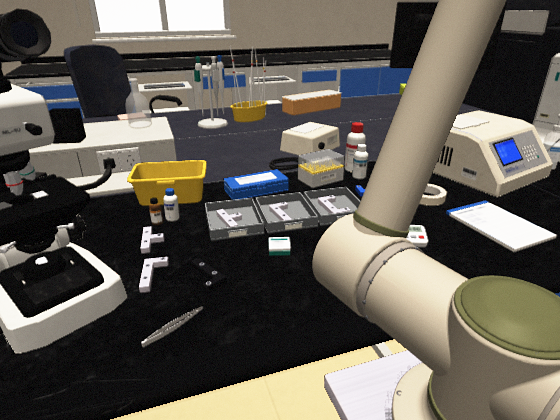

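Run:
```python
import cv2,numpy as np
a=cv2.imread("pics/scene0.png")[165:305,240:420]; b=cv2.imread("pics/side0.png")[180:300,195:375]
cv2.imwrite("pics/z1.png",cv2.resize(a,None,fx=4.2,fy=4.2,interpolation=2))
cv2.imwrite("pics/z2.png",cv2.resize(b,None,fx=4.2,fy=4.2,interpolation=2))
```

```text
(no output)
```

View pics/z1.png

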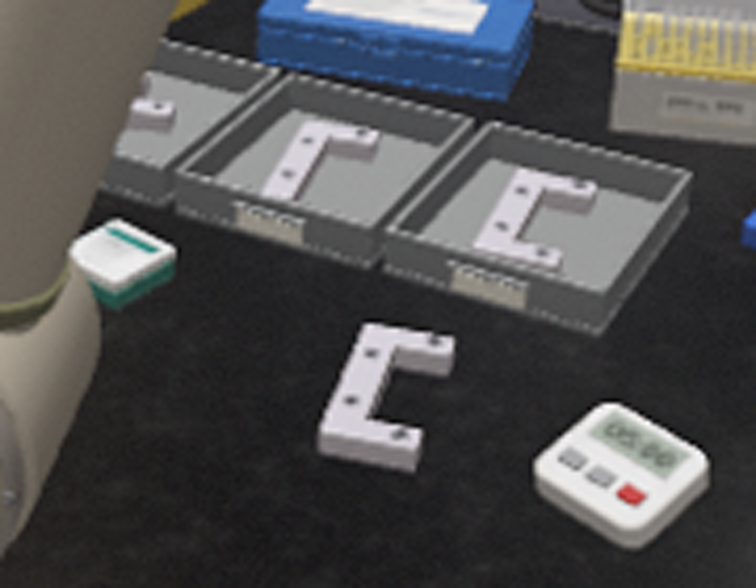

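View pics/z2.png

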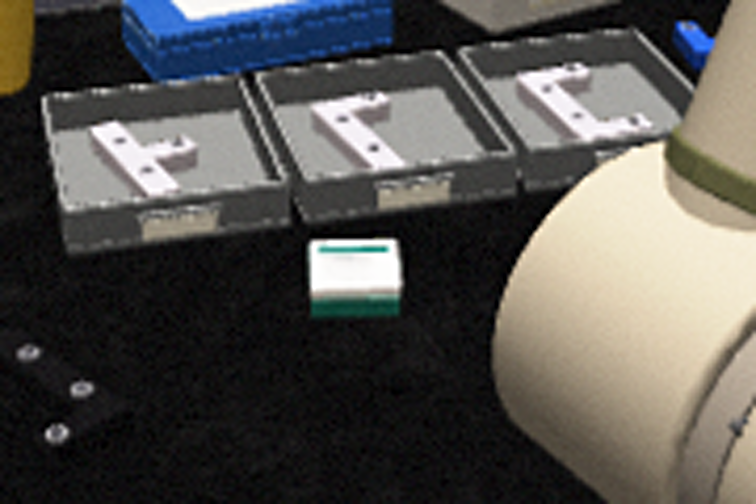

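```bash
cat > h.py <<'E'
import numpy as np, cv2
from scipy.spatial.transform import Rotation as R
def ray(c,T,uv,z):
    d=np.array([(uv[0]-c["cx"])/c["fx"],(uv[1]-c["cy"])/c["fy"],1.])
    d=T[:3,:3]@d; o=T[:3,3]; return (o+d*(z-o[2])/d[2])
def Ttool(s):
    T=np.eye(4);T[:3,:3]=R.from_euler('xyz',s["ee_rot"]).as_matrix();T[:3,3]=s["position"];return T
def fit(obj,w):
    obj=np.array(obj,float);w=np.array(w)[:,:2]
    a=obj-obj.mean(0);b=w-w.mean(0)
    th=np.arctan2((a[:,0]*b[:,1]-a[:,1]*b[:,0]).sum(),(a*b).sum())
    M=np.array([[np.cos(th),-np.sin(th)],[np.sin(th),np.cos(th)]])
    t=w.mean(0)-M@obj.mean(0)
    return t,th,(w-(obj@M.T+t))
E
python3 - <<'E'
from h import *
from cell import r
c=r.read_camera("scene");T=c["cam_to_world"]
obj=[[50,25],[50,-25],[-50,25],[-50,-25]]
for n,z,p in [("sample",16,[(365,323),(455,337),(318,432),(420,443)]),("spare",20,[(516,168),(597,183),(474,247),(560,262)])]:
    w=[ray(c,T,((u+.5)/4.2-.5+240,(v+.5)/4.2-.5+165),z) for u,v in p]
    t,th,res=fit(obj,w);print(n,np.round(w),t,th,np.round(res,1))
for n,p,z in [("timer",[(612,403),(535,465),(708,463),(630,545)],20),("box",[(118,220),(72,258),(175,252)],20),("binrim",[(488,122),(692,175),(385,258),(603,325)],30)]:
    print(n,np.round([ray(c,T,((u+.5)/4.2-.5+240,(v+.5)/4.2-.5+165),z) for u,v in p]))
E
```

```text
sample [[ 502.  -43.   16.]
 [ 511.  -92.   16.]
 [ 402.  -58.   16.]
 [ 416. -107.   16.]] [457.81649602 -74.97858224] 0.16472834235011544 [[-0.9 -1.1]
 [-0.7 -0.6]
 [-2.   0.8]
 [ 3.5  0.9]]
spare [[ 694.  -67.   20.]
 [ 698. -117.   20.]
 [ 596.  -73.   20.]
 [ 601. -123.   20.]] [647.14917266 -95.15057044] 0.06729267840529289 [[-1.2 -0.1]
 [-1.1 -0.6]
 [-0.   0.1]
 [ 2.3  0.6]]
timer [[ 484. -185.   20.]
 [ 419. -165.   20.]
 [ 457. -240.   20.]
 [ 382. -222.   20.]]
box [[534. 127.  20.]
 [486. 131.  20.]
 [517.  80.  20.]]
binrim [[ 726.  -37.   30.]
 [ 714. -170.   30.]
 [ 548.  -37.   30.]
 [ 535. -165.   30.]]
```

```bash
cat >> h.py <<'E'
def plan(s,goal,yaw,n):
    """rows to straight-line to goal pos, tool down with yaw"""
    T0=Ttool(s);R1=R.from_euler('xyz',[np.pi,0,yaw]);R0=R.from_matrix(T0[:3,:3])
    rv=(R0.inv()*R1).as_rotvec()/n; dw=(np.array(goal)-s["position"])/n
    Rc=R0
    for i in range(n):
        d=Rc.inv().apply(dw)/10
        print(*np.round(d,2),*np.round(rv,4),end='; ')
        Rc=Rc*R.from_rotvec(rv)
    print()
E
python3 - <<'E'
from h import *
from cell import r
plan(r.state(),[600,-70,300],.067,16)
E
```

```text
3.17 -1.38 0.02 -0.0001 -0.0 0.0245; 3.13 -1.46 0.02 -0.0001 -0.0 0.0245; 3.09 -1.53 0.02 -0.0001 -0.0 0.0245; 3.06 -1.61 0.02 -0.0001 -0.0 0.0245; 3.02 -1.68 0.02 -0.0001 -0.0 0.0245; 2.97 -1.76 0.02 -0.0001 -0.0 0.0245; 2.93 -1.83 0.02 -0.0001 -0.0 0.0245; 2.88 -1.9 0.02 -0.0001 -0.0 0.0245; 2.84 -1.97 0.02 -0.0001 -0.0 0.0245; 2.79 -2.04 0.02 -0.0001 -0.0 0.0245; 2.74 -2.11 0.02 -0.0001 -0.0 0.0245; 2.68 -2.18 0.02 -0.0001 -0.0 0.0245; 2.63 -2.24 0.02 -0.0001 -0.0 0.0245; 2.57 -2.3 0.02 -0.0001 -0.0 0.0245; 2.52 -2.37 0.02 -0.0001 -0.0 0.0245; 2.46 -2.43 0.02 -0.0001 -0.0 0.0245;
```

Call:
servo_tool --increments "3.2 -1.4 0 0 0 0.0245; 3.1 -1.45 0 0 0 0.0245; 3.1 -1.55 0 0 0 0.0245; 3.05 -1.6 0 0 0 0.0245; 3.0 -1.7 0 0 0 0.0245; 3.0 -1.75 0 0 0 0.0245; 2.9 -1.8 0 0 0 0.0245; 2.9 -1.9 0 0 0 0.0245; 2.85 -2.0 0 0 0 0.0245; 2.8 -2.05 0 0 0 0.0245; 2.75 -2.1 0 0 0 0.0245; 2.7 -2.2 0 0 0 0.0245" --fingers 4.2

```text
time: 1.2
position: [512.2, -173.6, 302.7]
ee_rot: [-3.141, 0.0, 0.165]
contact_force: [0.4, -1.1, -0.5]
opening: 41.8
```

Call:
servo_tool --increments "2.6 -2.25 0 0 0 0.0245; 2.6 -2.3 0 0 0 0.0245; 2.5 -2.4 0 0 0 0.0245; 2.5 -2.4 0 0 0 0.0245; 0 0 0 0 0 0; 0 0 0 0 0 0"

```text
time: 1.7
position: [601.0, -68.0, 302.1]
ee_rot: [-3.141, 0.001, 0.071]
contact_force: [-0.4, 0.4, 0.0]
opening: 41.8
```

Run:
```python
from h import *
from cell import r
s=r.state(); c=r.read_camera("wrist"); print(s["time"],s["position"],s["ee_rot"],s["opening"])
np.save("s1.npy",Ttool(s)@c["hand_eye"])
f=c["frame"][:,:,::-1]; cv2.imwrite("pics/w1raw.png",f)
cv2.imwrite("pics/w1.png",cv2.resize(f,(800,600),interpolation=2))
```

```text
1.7 [601.0325886  -68.01209215 302.07479589] [-3.14137616e+00  9.25648757e-04  7.05826373e-02] 41.80393797588051
```

View pics/w1.png

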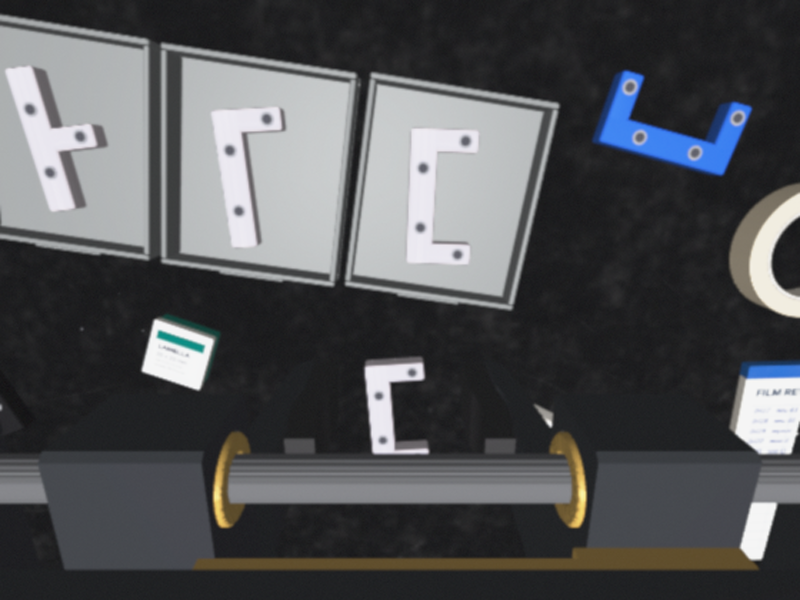

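Run:
```python
import cv2
a=cv2.imread("pics/w1raw.png")
cv2.imwrite("pics/w1a.png",cv2.resize(a[45:225,230:400],None,fx=3.33,fy=3.33,interpolation=2)) if 0 else cv2.imwrite("pics/w1a.png",cv2.resize(a[45:195,230:400],None,fx=4,fy=4,interpolation=2))
cv2.imwrite("pics/w1b.png",cv2.resize(a[240:330,230:330],None,fx=6,fy=6,interpolation=2))
```

```text
(no output)
```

View pics/w1a.png

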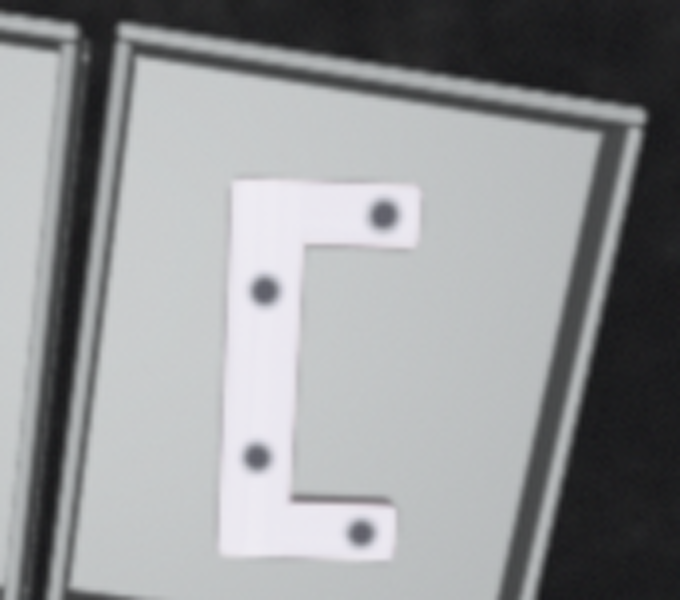

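View pics/w1b.png

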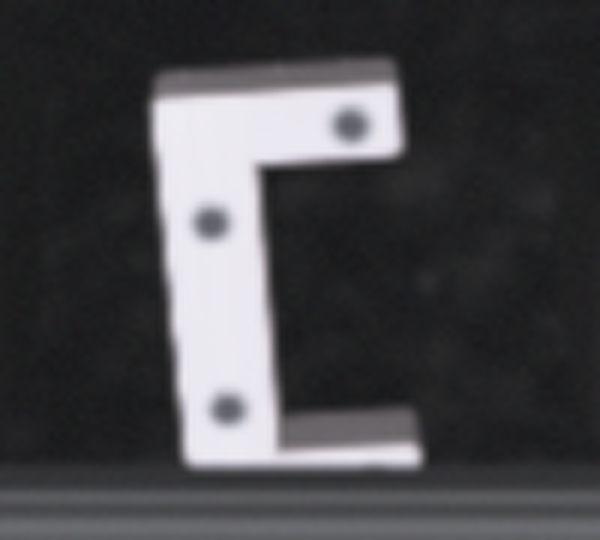

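Run:
```python
from h import *
from cell import r
c=r.read_camera("wrist");T=np.load("s1.npy")
f=lambda p,s,o,z:[ray(c,T,((u+.5)/s-.5+o[0],(v+.5)/s-.5+o[1]),z) for u,v in p]
w=f([(233,180),(420,186),(220,555),(394,560)],4,(230,45),20)
t,th,res=fit([[50,25],[50,-25],[-50,25],[-50,-25]],w);print("spare",np.round(w),t,th,np.round(res,1))
w=f([(152,100),(397,83),(404,157),(258,165),(280,448)],6,(230,240),16)
ts,ths,res=fit([[50,25],[50,-25],[34,-25],[34,5],[-34,5]],w);print("sample",np.round(w),ts,ths,np.round(res,1))
print("wall in rim",np.round(f([(133,40),(68,590)],4,(230,45),30)), np.round(f([(605,130),(520,555)],4,(230,45),4)))
# box corners top z20, in raw px from 800x600 view
print("box",np.round([ray(c,T,(u*.7,v*.7),20) for u,v in [(155,318),(215,336),(141,372),(201,390)]]))
M=lambda t,th,p:t+np.array([[np.cos(th),-np.sin(th)],[np.sin(th),np.cos(th)]])@np.array(p)
print("bar centre",M(t,th,[0,15]),"target bar centre",M(ts,ths,[0,95]),"yaw",ths)
```

```text
spare [[ 698.  -70.   20.]
 [ 700. -118.   20.]
 [ 599.  -74.   20.]
 [ 601. -123.   20.]] [649.58560038 -96.23604769] 0.042477243842870535 [[-0.3 -0.7]
 [-0.5  0.7]
 [ 0.5 -0.5]
 [ 0.4  0.5]]
sample [[506. -45.  16.]
 [513. -94.  16.]
 [497. -97.  16.]
 [493. -67.  16.]
 [426. -76.  16.]] [459.92330108 -76.46721496] 0.13896012870771357 [[-0.3  0.1]
 [ 0.   0.4]
 [-0.4 -0.2]
 [-0.2 -0.3]
 [ 0.9  0.1]]
wall in rim [[728. -43.  30.]
 [588. -32.  30.]] [[ 719. -169.    4.]
 [ 602. -162.    4.]]
box [[538. 127.  20.]
 [526.  79.  20.]
 [489. 143.  20.]
 [476.  93.  20.]]
bar centre [648.94863332 -81.24957803] target bar centre [446.76453357  17.61703897] yaw 0.13896012870771357
```

Run:
```python
from h import *
from cell import r
plan(r.state(),[649,-83,110],.045,8)
```

```text
0.6 0.21 2.41 0.0 0.0001 0.0028; 0.6 0.2 2.41 0.0 0.0001 0.0028; 0.6 0.2 2.41 0.0 0.0001 0.0028; 0.6 0.2 2.41 0.0 0.0001 0.0028; 0.6 0.2 2.41 0.0 0.0001 0.0028; 0.6 0.2 2.41 0.0 0.0001 0.0028; 0.6 0.2 2.41 0.0 0.0001 0.0028; 0.6 0.19 2.41 0.0 0.0001 0.0028;
```

Call:
servo_tool --increments "0.6 0.2 2.4 0 0 0.003; 0.6 0.2 2.4 0 0 0.003; 0.6 0.2 2.4 0 0 0.003; 0.6 0.2 2.4 0 0 0.003; 0.6 0.2 2.4 0 0 0.003; 0.6 0.2 2.4 0 0 0.003; 0.6 0.2 2.4 0 0 0.003; 0.6 0.2 2.4 0 0 0.003; 0 0 0 0 0 0; 0 0 0 0 0 0" --fingers 3.8

```text
time: 2.63
position: [648.7, -83.6, 110.4]
ee_rot: [-3.141, 0.002, 0.042]
contact_force: [0.1, -0.1, 0.4]
opening: 37.7
```

Run:
```python
from h import *
from cell import r
s=r.state(); c=r.read_camera("wrist"); print(s["time"],s["position"],s["ee_rot"],s["opening"])
np.save("s2.npy",Ttool(s)@c["hand_eye"])
f=c["frame"][:,:,::-1]
cv2.imwrite("pics/w2.png",cv2.resize(f,(800,600),interpolation=2))
T=Ttool(s)@c["hand_eye"]
# project bracket-frame points predicted
```

```text
2.6333 [648.69275007 -83.57056809 110.43812231] [-3.14100477e+00  1.92957528e-03  4.24879400e-02] 37.71306656824029
```

View pics/w2.png

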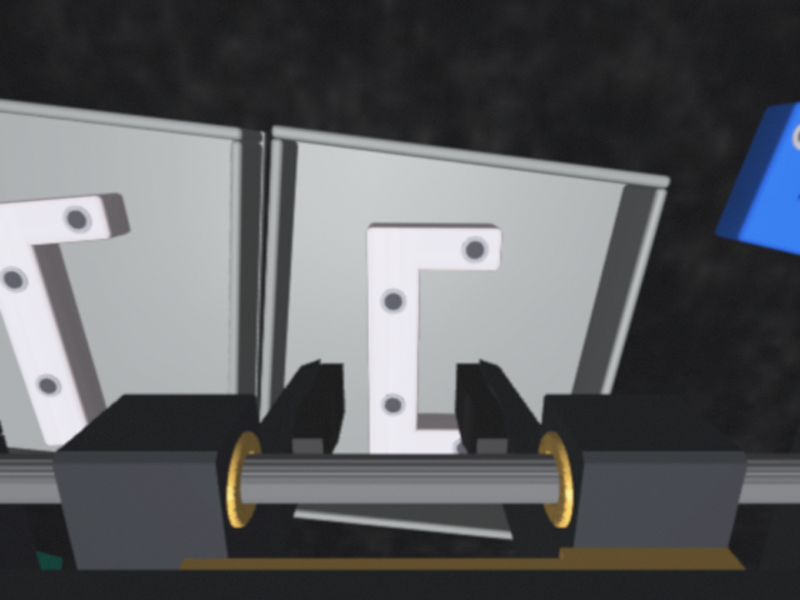

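Call:
servo_tool --increments "0 0 0.8 0 0 0; 0 0 0.8 0 0 0; 0 0 0.8 0 0 0; 0 0 0.8 0 0 0; 0 0 0.6 0 0 0; 0 0 0 0 0 0"

```text
time: 3.18
position: [648.8, -82.3, 71.1]
ee_rot: [-3.141, 0.002, 0.044]
contact_force: [0.1, 0.8, -0.2]
opening: 37.8
```

Call:
servo_tool --increments "0 0 0 0 0 0; 0 0 0 0 0 0; 0 0 0 0 0 0; 0 0 0 0 0 0; 0 0 0 0 0 0; 0 0 0 0 0 0; 0 0 0 0 0 0" --fingers 0.5 --grip_force 35

```text
time: 3.77
position: [649.5, -82.5, 73.1]
ee_rot: [3.141, -0.001, 0.044]
contact_force: [-0.1, 0.3, 2.6]
opening: 19.8
```

Call:
servo_tool --increments "0 0 -0.5 0 0 0; 0 0 -1.2 0 0 0; 0 0 -1.6 0 0 0; 0 0 -1.6 0 0 0; 0 0 -1.6 0 0 0; 0 0 -1 0 0 0; 0 0 0 0 0 0; 0 0 0 0 0 0"

```text
time: 4.43
position: [649.3, -82.5, 148.1]
ee_rot: [3.141, -0.0, 0.044]
contact_force: [0.1, -0.2, -2.2]
opening: 19.7
```

Run:
```python
from h import *
from cell import r
s=r.state(); c=r.read_camera("wrist"); print(s["time"],s["position"],s["ee_rot"],s["opening"])
f=c["frame"][:,:,::-1]
cv2.imwrite("pics/w3.png",cv2.resize(f,(800,600),interpolation=2))
# target on the worktop: same grasp height => TCP z = 73-4
plan(s,[446.8,17.0,150],.145,10)
```

```text
4.4333 [649.28402105 -82.50653011 148.05435635] [ 3.14139543e+00 -4.89116510e-04  4.37777668e-02] 19.707112621491966
-1.98 -1.08 -0.02 0.0 -0.0 -0.0101; -1.97 -1.1 -0.02 0.0 -0.0 -0.0101; -1.96 -1.12 -0.02 0.0 -0.0 -0.0101; -1.95 -1.14 -0.02 0.0 -0.0 -0.0101; -1.93 -1.16 -0.02 0.0 -0.0 -0.0101; -1.92 -1.18 -0.02 0.0 -0.0 -0.0101; -1.91 -1.2 -0.02 0.0 -0.0 -0.0101; -1.9 -1.22 -0.02 0.0 -0.0 -0.0101; -1.89 -1.24 -0.02 0.0 -0.0 -0.0101; -1.87 -1.26 -0.02 0.0 -0.0 -0.0101;
```

View pics/w3.png

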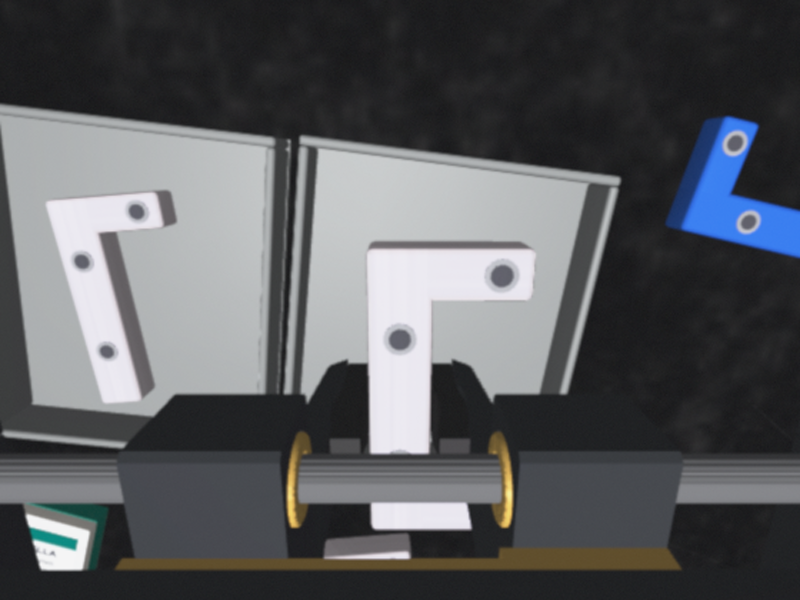

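Run:
```python
from h import *
from cell import r
c=r.read_camera("wrist");H=c["hand_eye"]
for p in [(368,248),(535,252),(535,300),(431,300),(372,528),(470,528)]: print(p,ray(c,H,(p[0]*.7,p[1]*.7),53))
```

```text
(368, 248) [50.06825394 -9.4378822  53.        ]
(535, 252) [48.87580123 39.17012878 53.        ]
(535, 300) [34.299267   40.37621472 53.        ]
(431, 300) [34.31493429  9.16086897 53.        ]
(372, 528) [-49.07914434  -9.93011964  53.        ]
(470, 528) [-49.12538116  24.45909017  53.        ]
```

Call:
servo_tool --increments "-2 -1.1 0 0 0 -0.01; -1.95 -1.1 0 0 0 -0.01; -1.95 -1.1 0 0 0 -0.01; -1.95 -1.15 0 0 0 -0.01; -1.95 -1.15 0 0 0 -0.01; -1.9 -1.2 0 0 0 -0.01; -1.9 -1.2 0 0 0 -0.01; -1.9 -1.2 0 0 0 -0.01; -1.9 -1.25 0 0 0 -0.01; -1.9 -1.25 0 0 0 -0.01; 0 0 0 0 0 0; 0 0 0 0 0 0"

```text
time: 5.53
position: [446.1, 17.2, 147.5]
ee_rot: [-3.141, 0.001, 0.144]
contact_force: [0.6, -0.3, -1.9]
opening: 19.8
```

Run:
```python
from h import *
from cell import r
s=r.state(); c=r.read_camera("wrist"); print(s["time"],s["position"],s["ee_rot"],s["opening"])
f=c["frame"][:,:,::-1]
cv2.imwrite("pics/w4.png",cv2.resize(f,(800,600),interpolation=2))
c=r.read_camera("scene");cv2.imwrite("pics/sc4.png",cv2.resize(c["frame"][165:305,240:420,::-1],None,fx=4.2,fy=4.2,interpolation=2))
```

```text
5.5333 [446.14957892  17.24378062 147.49834303] [-3.14127317e+00  9.30500386e-04  1.44216478e-01] 19.837892421679335
```

View pics/w4.png

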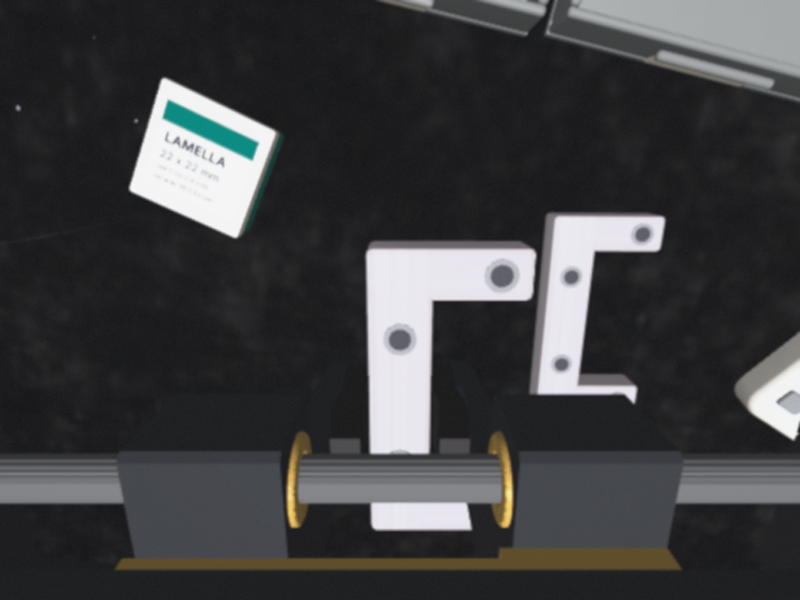

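View pics/sc4.png

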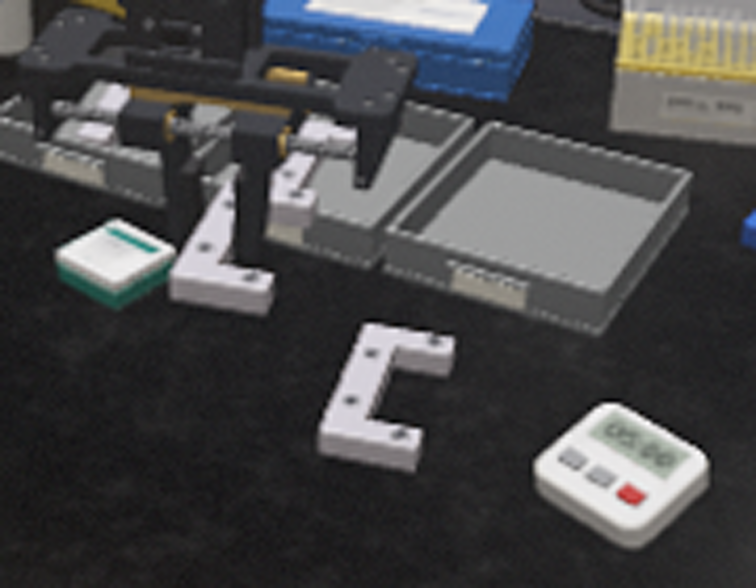

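Run:
```python
import cv2
a=cv2.imread("pics/w4.png")[195:415,510:690]
cv2.imwrite("pics/w4z.png",cv2.resize(a,None,fx=2.7,fy=2.7,interpolation=2))
```

```text
(no output)
```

View pics/w4z.png

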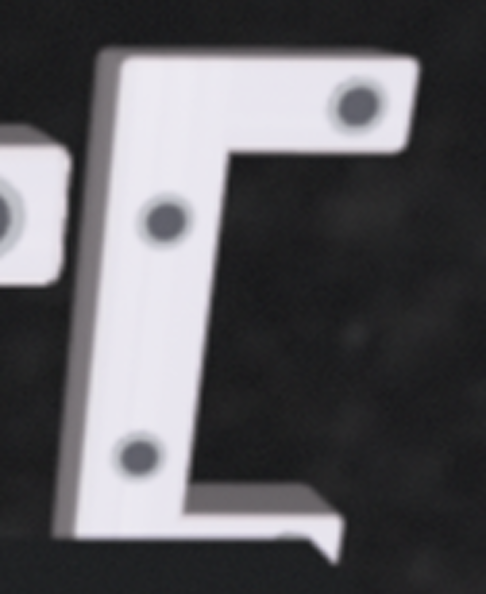

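Run:
```python
from h import *
from cell import r
s=r.state();c=r.read_camera("wrist");T=Ttool(s)@c["hand_eye"]
w=[ray(c,T,((u/2.7+510)*.7,(v/2.7+195)*.7),16) for u,v in [(122,58),(419,60),(405,153),(229,153),(184,515)]]
ts,th,res=fit([[50,25],[50,-25],[34,-25],[34,5],[-34,5]],w);print(np.round(w),ts,th,np.round(res,1))
print(ts+np.array([-np.sin(th),np.cos(th)])*95)
p=s["position"][:2]-ts; print("held in sample frame (origin)",p@[np.cos(th),np.sin(th)],p@[-np.sin(th),np.cos(th)]-15,s["position"],s["ee_rot"])
```

```text
[[507. -45.  16.]
 [514. -95.  16.]
 [499. -97.  16.]
 [494. -67.  16.]
 [427. -77.  16.]] [461.23002051 -76.98357669] 0.13966780990885164 [[ 0.  -0.2]
 [-0.2  0.2]
 [ 0.1  0. ]
 [ 0.  -0. ]
 [ 0.  -0. ]]
[448.00467465  17.09134147]
held in sample frame (origin) -0.6278657589925465 79.61401597638589 [447.4366573   16.62170824 147.59603943] [ 3.14138223e+00 -4.24856949e-04  1.43521022e-01]
```

Call:
servo_tool --increments "0 0 1 0 0 0; 0 0 1.5 0 0 0; 0 0 1.5 0 0 0; 0 0 1.5 0 0 0; 0 0 1.2 0 0 0; 0 0 0.6 0 0 0; 0 0 0 0 0 0; 0 0 0 0 0 0"

```text
time: 6.35
position: [447.1, 16.7, 74.8]
ee_rot: [-3.142, 0.0, 0.144]
contact_force: [-0.2, 0.8, -2.4]
opening: 19.3
```

Call:
servo_tool --increments "0 0 0.1 0 0 0; 0 0 0.1 0 0 0; 0 0 0.1 0 0 0; 0 0 0 0 0 0; 0 0 0 0 0 0"

```text
time: 6.77
position: [446.7, 17.0, 71.9]
ee_rot: [3.141, -0.0, 0.144]
contact_force: [0.7, -0.3, -1.1]
opening: 19.4
```

Call:
servo_tool --increments "0 0 0.1 0 0 0; 0 0 0.1 0 0 0; 0 0 0 0 0 0; 0 0 0 0 0 0"

```text
time: 7.1
position: [446.6, 16.9, 69.7]
ee_rot: [-3.142, 0.0, 0.144]
contact_force: [-0.5, 0.9, -1.3]
opening: 19.5
```

Call:
servo_tool --increments "0 0 0.1 0 0 0; 0 0 0 0 0 0; 0 0 0 0 0 0; 0 0 0 0 0 0"

```text
time: 7.43
position: [446.7, 17.0, 69.1]
ee_rot: [3.141, -0.0, 0.144]
contact_force: [-2.2, -0.4, 5.5]
opening: 19.4
```

Call:
servo_tool --increments "0 0 0 0 0 0; 0 0 0 0 0 0; 0 0 0 0 0 0; 0 0 0 0 0 0; 0 0 0 0 0 0; 0 0 0 0 0 0" --fingers 3.4

```text
time: 7.93
position: [446.7, 16.9, 68.7]
ee_rot: [-3.142, 0.0, 0.144]
contact_force: [0.9, -0.4, 0.8]
opening: 34.0
```

Call:
servo_tool --increments "0 0 -0.5 0 0 0; 0 0 -1 0 0 0; 0 0 -2 0 0 0; 0 0 -3 0 0 0; 0 0 -3 0 0 0; 0 0 -3 0 0 0; 0 0 -3 0 0 0; 0 0 -3 0 0 0; 0 0 -2 0 0 0; 0 0 0 0 0 0; 0 0 0 0 0 0"

```text
time: 8.85
position: [446.5, 17.0, 274.3]
ee_rot: [3.141, -0.002, 0.144]
contact_force: [0.8, 0.2, -1.1]
opening: 34.1
```

Run:
```python
from h import *
from cell import r
s=r.state(); c=r.read_camera("wrist"); print(s["time"],s["position"],s["ee_rot"],s["opening"])
np.save("s5.npy",Ttool(s)@c["hand_eye"])
cv2.imwrite("pics/w5.png",cv2.resize(c["frame"][:,:,::-1],(800,600),interpolation=2))
c=r.read_camera("scene");cv2.imwrite("pics/sc5.png",cv2.resize(c["frame"][165:305,240:420,::-1],None,fx=4.2,fy=4.2,interpolation=2))
```

```text
8.85 [446.52409101  17.00619238 274.31201039] [ 3.14090393e+00 -1.69693794e-03  1.43877049e-01] 34.07299607332967
```

View pics/w5.png

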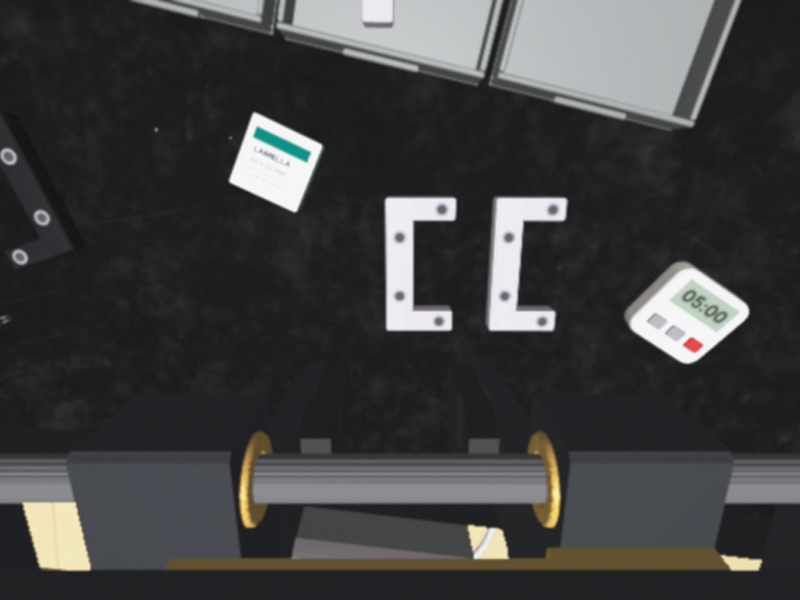

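View pics/sc5.png

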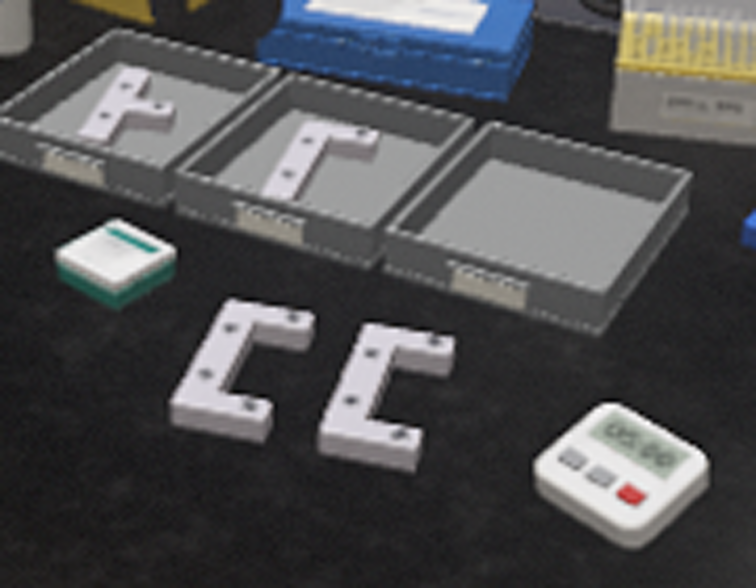

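Run:
```python
from h import *
from cell import r
c=r.read_camera("wrist");T=np.load("s5.npy")
q=lambda p:np.array([ray(c,T,(u*.7,v*.7),16)[:2] for u,v in p])
a=q([(400,238),(399,296),(442,209),(439,321)]);b=q([(509,238),(505,296),(553,210),(542,321)])
t,th,res=fit(b,a); 
d=a.mean(0)-b.mean(0); ax=.14; print(d@[np.cos(ax),np.sin(ax)],d@[-np.sin(ax),np.cos(ax)],"rel yaw",th,np.round(res,1))
print(r.sign_off())
```

```text
-0.0891387368949086 79.21074692586295 rel yaw 0.003277451694326242 [[-0.1 -0.2]
 [-0.2  0.6]
 [ 0.5 -0. ]
 [-0.2 -0.3]]
the job is handed in; nothing more can be done
None
```

The job is done and handed in. The front sample was the U-shaped bracket. I took the matching metal spare from the right bin, set it down to the left of the sample, and released it only after the wrist force showed it was touching the worktop.

- **Final position:** the last wrist picture puts the spare 79 mm along the sample's +y (a gap of about 29 mm). Its ends are level within 1 mm, it is parallel within about 0.003 rad, and its legs are on the same side.
- **Everything else:** the final scene picture shows the sample, timer, cover-glass box and the other two spares where they were. I did not look again at the two samples by the microscope, but the arm never went near them.
- **Robot state:** the arm was raised clear at about 9 s of the 35 s. No check failed.

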